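Lock the mixer drive for transport

TASK

Lock the mixer drive before the cart is moved: with closed fingertips push the upright pin of the slotted disc round until the slot lines up with the lock bar, then push the bar by its upright tab through the disc until it is fully home against the stop of the keeper beyond. Only push from outside: do not grip or straddle the pin or the tab, do not lift the bar out of its channel, leave the other things on the worktop where they are, and draw back clear of everything.

Things in the scene. Friction and masses are not known exactly. Their poses are not given: they have to be found in the camera images.
- lock_unit: The mixer drive unit, fixed to the worktop: flat grey housing 260 x 92 x 24 mm (x from -185 to +75 mm). Origin on the worktop directly below the disc's axis; z up; its x axis is the direction in which the bar is to be pushed (roughly to the robot's left), its y axis points roughly towards the robot. On top, in one line on y = 0: channel, disc, keeper.
- channel (a point): Middle of the floor of the open-topped channel in which the bar lies: 142 mm long (unit x = -182 to -40 mm), 18 mm wide between two rails, floor 30.5 mm and rail tops 42.5 mm above the worktop. Axes as the unit's.
- keeper (a point): Centre of the end stop's face in the keeper, a U-shaped open-topped pocket beyond the disc: 20 mm wide, from unit x = 40 mm to the stop at x = 60 mm, its top 44.5 mm above the worktop; this point is 37.5 mm above the worktop. Axes as the unit's.
- disc (a joint): Turn of the slotted disc, rad, counter-clockwise from above. At 0 and also at pi (3.14) the slot lies along the bar; either will do. Starts at 0.6 to 2.54, turns from -0.3 to 3.44 and stays where it is left (2 to 3 N on the pin move it). The bar's tapered nose centres a slot up to 0.1 rad off. Seen from above the pin stands at the angle (value - pi/2) from the unit's x axis.
- disc_top (a point): Centre of the steel disc (72 mm across, upright axis), level with its top face 45.5 mm above the worktop. One straight slot, 20 mm wide and open at the top, runs right across it through this point, along this point's x axis.
- disc_pin (a point): The upright round crank pin on the disc: 12 mm across, standing 28 mm above the disc's top face (its top 73.5 mm above the worktop), 24 mm from the disc's axis, square to the slot. This point is on the pin's axis 60 mm above the worktop.
- bar_tab (a point): Centre of the upright push tab near the rear end of the lock bar, 59.5 mm above the worktop: a plate 8 mm thick (along the bar, x), 32 mm wide (y), standing 30 mm above the bar, its top 74.5 mm above the worktop. Its x axis points along the bar to its nose. When the bar is home the tab is at unit x = -54 to -52 mm.
- bar_mid (a point): Middle of the loose steel lock bar, 14 x 14 mm, 122 mm long (along x), 0.22 kg, top 44.5 mm above the worktop. It lies in the channel and slides with under 3 N; 10 mm of it lie behind the tab's centre, 112 mm in front.
- bar_nose (a point): Tip of the bar's tapered nose, on its centre line 37.5 mm above the worktop. In the unit's frame it starts at x = -60 to -42 mm and is home at x = 58 to 60 mm, against the keeper's stop.
- specimen_cup_2: Bystander, to be left alone: lidded specimen cup, 49 mm across, 58 mm tall, standing beside the unit on its robot side. Origin at the centre of its underside.
- dropper_2: Bystander, to be left alone: small dropper bottle, 25 mm across, 78 mm tall, standing close beside the unit on its far side. Origin at the centre of its underside.
- needle_holder_0: Bystander, to be left alone: small bottle-shaped plastic needle holder, 31 mm across, 52 mm tall, standing beside the unit on its far side. Origin at the centre of its underside.
- marker_0: Bystander, to be left alone: marker pen, 138 mm long (along its y axis), 12 mm thick, lying on the worktop to the right of the unit. Origin at the centre of its underside.
- swab_pack_1: Bystander, to be left alone: flat swab packet, 32 x 62 x 9 mm, lying to the left of the unit on the robot's side. Origin at the centre of its underside.
Not all that is in view belongs to the job. Leave any purple look-alike of the part that bears bar_tab alone.

How it is judged (in metres and radians):
On the way, in this order (a step that is already met when the one before it is completed fails the run):
1. the disc's slot is turned into line with the bar (within 0.2 rad) ((value of joint disc between -0.2 and 0.2 rad or value of joint disc between 2.94159 and 3.34159 rad)), for 0.1 s.
2. the bar's nose has come out of the far side of the disc (x of bar_nose in the frame of lock_unit above 0.04 m and (value of joint disc between -0.15 and 0.15 rad or value of joint disc between 2.99159 and 3.29159 rad)), for 0.1 s.
At the end, for the whole second after the job is handed in: The bar lies level through the disc's slot with its nose in the keeper, within 6 mm of the end stop (and within 6 mm of the keeper's centre line and of its resting height); the disc's slot is in line with it within 0.15 rad, and nothing moves (x of bar_nose in the frame of lock_unit between 0.054 and 0.064 m and y of bar_nose in the frame of lock_unit between -0.006 and 0.006 m and z of bar_nose in the frame of lock_unit between 0.031 and 0.043 m and (value of joint disc between -0.15 and 0.15 rad or value of joint disc between 2.99159 and 3.29159 rad) and angle between bar_tab's own z axis and vertical below 0.1 rad and velocity of joint disc between -0.05 and 0.05 rad/s); the robot touches nothing.
It fails at once if the bar is lifted (tab more than 12 mm above its resting height) or tipped by more than 0.3 rad (height (world z) of bar_tab above 0.0715 m or angle between bar_tab's own z axis and vertical above 0.3 rad).
It fails at once if the tab is taken between the fingers instead of being pushed (x of the grasp point in the frame of bar_tab between -0.004 and 0.004 m and y of the grasp point in the frame of bar_tab between -0.016 and 0.016 m and z of the grasp point in the frame of bar_tab below 0.025 m).
It fails at once if the pin is taken between the fingers instead of being pushed (horizontal distance between the grasp point and disc_pin below 0.005 m and height (world z) of the grasp point below 0.084 m).
It fails at once if a bystander is moved by more than 20 mm or lifted (distance of any of specimen_cup_2, dropper_2, needle_holder_0, marker_0, swab_pack_1 from where it was at the start of the episode above 0.02 m).
It fails at once if a standing bystander is tipped over (angle between any of specimen_cup_2, dropper_2, needle_holder_0's own z axis and vertical above 0.5 rad).
It also fails if it takes over 53 s, if anything falls off the work surface, if the arm or the gripper's body presses on something with over 40 N, if the wrist force passes 120 N, or if a joint passes its speed limit or range.

ROBOT

A 6-joint arm with a two-finger parallel gripper is mounted at the origin on a cart in front of the work surface, level with it; the furniture and walls round the work are solid. World frame = base frame: x ahead of the robot, y to its left, z up, the work surface at z = 0. Lengths are in mm, angles in rad, forces in N, time in s.
With the tool pointing down it reaches from about 350 to 975 mm from the base axis. Payload 7.1 kg.
Tool frame: the origin (TCP) lies on the centre line of the jaws, within the pads' length; the fingertips stand 8 mm ahead of it and the grasp point (between the pads) lies 11 mm behind it; z points along the fingers, x is the direction in which the jaws open and shut, and the axes are right-handed (so a half turn about z gives the same grasp; the last joint's range is limited). The gripper opens to 88 mm and grips with 3 to 60 N. Pads are 20 mm wide; open, the fingers measure 115 mm over their backs; the gripper's body (75 mm by 178 mm) begins 61 mm behind the grasp point.
Start: joints at [1.259, 0.423, 1.63, -0, 1.089, -0.019], TCP at [180.365, 598.392, 230.675] pointing down, gripper open.
Joint ranges: [-3, 3], [-0.9, 2.11], [0.09, 2.58], [-1.31, 4.45], [0.11, 2.69], [-2.54, 2.54]. Speed limits (rad/s): [2.39, 2.39, 3.01, 3.14, 3.14, 3.14].

INTERFACE

Orientations are given as a rotation vector (axis times angle).
In Python, from workcell import ctrl gives the robot as it stands.
- The arm moves only by the shell command python3 -m handwheel 'ROWS'. ROWS is JSON, a list of rows, each a list of 3 entries, a list of its own where there are three numbers: the turn, a rotation vector about the tool's x, y, z in rad, then the shift along the tool's x, y, z in mm, then the opening, from 0 (shut) to 1 (fully open). In form: [[[ax, ay, az], [tx, ty, tz], jaw], ...]. A call has exactly 10 rows; each row shifts and turns the pose as measured when the row begins, along the tool's axes as they then stand; what a row does not reach is not made up. A row lasts 1/12 s, in which the tool goes at most 41.7 mm and 7.16 degrees, less where a joint would pass 70% of its speed; a pose out of reach is approached as far as the arm can. A call with a gripper value outside its range is refused whole. The fingers move at their own pace and stop on an object; the grip force is fixed at half the most. Time passes only in rows, so rows that do not move let the fingers close, or fill a call up. It gives the time, the measured TCP pose, the force and the opening at its end, in the units of the state.
- ctrl.get_obs(): the state, without advancing time (a new reading comes with each control period).
- ctrl.get_image(name): name is "scene" or "top" or "wrist"; returns a dict with "pixels" (400x640x3 uint8, red, green, blue), "camera_matrix" (3x3 intrinsics, pixels), "dist" ([k1, k2, p1, p2, k3] as OpenCV has them; the pictures are not rectified), "rvec" (rotation vector, rad) and "tvec" (3), from world to camera coordinates, as OpenCV has them. Camera axes: x right, y down, z forward; pixel columns grow to the right and rows downward; lengths in mm; the calibration is good to about 2 mm. A picture is of the moment at which its call begins. There is no depth.
- ctrl.close_job(): hands the job in, once; it reports no verdict.
Trained networks look in a picture, given as the dict that the camera call returned (one of the last four; its "shot" number tells which), for a name from the list of things; names that differ only in an ending like _2 or _b are one class to them, and where a whole thing is asked for, a point or a joint stands for the part that bears it (a point fixed in the world has none). Each returns a list of dicts, best first, with "score" (0 to 1); they miss things now and then, are a little off and sometimes report something else, mostly with a low value. They report only what shows in the picture. A call takes as long as a camera call. They do not tell look-alikes from the thing itself.
- ctrl.look_for(picture, query): "position" ([x, y, z] in mm, in the coordinates of the camera as it stood for that picture, good to about 4 mm: the middle of the surface that is visible of it).
- ctrl.spot_point(picture, query): "position" ([x, y, z] in mm, in the coordinates of the camera as it stood for that picture, good to about 4 mm: a listed point, or the origin of a listed thing).
The state is a dict: "t": time; "qpos": joint angles; "qvel": joint speeds; "joint_torque": joint torques, N m; "ee_pos": TCP position; "orientation": TCP orientation; "ft_force": force on the tool from outside, world axes, zero at the start; "moment": the same for the moment, N m; "width": finger opening in mm.
Only numpy, scipy, OpenCV 4.12 (cv2) and the standard library are available. Lean on these libraries where they do the work, as an engineer would, in place of code of your own. Each camera call takes 0.05 s, during which the arm holds its last target.

## Working session

There is one attempt and no reset: what is moved stays moved. The work goes in short steps, Python scripts to look and compute and a shell command to move; the robot and the scene stay as the last step left them, time stands still between calls to the robot, and variables do not carry over. Pictures are saved under pics/ and viewed, and the job is handed in when it is done.

```bash
ls; mkdir -p pics; cat > h.py <<'E'
import numpy as np,cv2
from workcell import ctrl
def w(im,p):
    R=cv2.Rodrigues(np.array(im['rvec'],float))[0]
    return R.T@(np.array(p,float)-np.array(im['tvec'],float).ravel())
def proj(im,p):
    return cv2.projectPoints(np.array(p,float).reshape(-1,3),np.array(im['rvec'],float),np.array(im['tvec'],float),np.array(im['camera_matrix'],float),np.array(im['dist'],float))[0].reshape(-1,2)
def ray(im,uv,z):
    K=np.array(im['camera_matrix'],float)
    n=cv2.undistortPoints(np.array([[uv]],float),K,np.array(im['dist'],float)).ravel()
    R=cv2.Rodrigues(np.array(im['rvec'],float))[0]
    c=-R.T@np.array(im['tvec'],float).ravel(); d=R.T@np.array([*n,1.])
    return c+d*(z-c[2])/d[2]
def save(im,n): cv2.imwrite('pics/'+n,cv2.cvtColor(im['pixels'],cv2.COLOR_RGB2BGR))
E
python3 - <<'E'
from h import *
o=ctrl.get_obs();print({k:np.round(v,3).tolist() for k,v in o.items()})
for c in ['top','scene','wrist']:
    im=ctrl.get_image(c);save(im,c+'0.png')
    for q in ['lock_unit','channel','keeper','disc_top','disc_pin','bar_tab','bar_nose','bar_mid','specimen_cup_2','dropper_2','needle_holder_0']:
        try:
            for r in ctrl.spot_point(im,q)[:2]: print(c,q,round(r['score'],2),w(im,r['position']).round(1), proj(im,w(im,r['position'])).round(0).tolist())
        except Exception as e: print(c,q,e)
E
```

```text
pics
{'t': 0.0, 'qpos': [1.259, 0.424, 1.631, 0.0, 1.089, -0.019], 'qvel': [-0.001, 0.001, 0.001, -0.001, 0.001, 0.001], 'joint_torque': [-0.001, -54.461, -27.368, 0.064, 0.023, -0.0], 'ee_pos': [180.22, 597.886, 229.905], 'orientation': [2.521, 1.873, -0.002], 'ft_force': [-0.494, 0.162, -0.572], 'moment': [0.0, -0.002, -0.021], 'width': 87.824}
top lock_unit 0.89 [577.7  68.1  -0.7] [[298.0, 195.0]]
top channel 0.82 [540.6 -42.4  32.3] [[341.0, 206.0]]
top keeper 0.93 [597.4 120.   36.4] [[277.0, 186.0]]
top disc_top 0.84 [575.7  64.6  45.3] [[299.0, 193.0]]
top disc_pin 0.91 [593.9  76.1  55.5] [[294.0, 185.0]]
top bar_tab 0.61 [522.3 -84.7  61.5] [[359.0, 212.0]]
top bar_tab 0.59 [ 381.7 -110.2   28.8] [[370.0, 269.0]]
top bar_nose 0.86 [560.3  20.3  37.1] [[316.0, 199.0]]
top bar_nose 0.79 [ 363.2 -218.3    7.7] [[411.0, 275.0]]
top bar_mid 0.74 [539.1 -37.2  35.1] [[339.0, 207.0]]
top bar_mid 0.6 [ 367.6 -161.9    7.2] [[389.0, 274.0]]
top specimen_cup_2 0.87 [ 4.475e+02  3.010e+01 -1.000e-01] [[314.0, 244.0]]
top specimen_cup_2 0.5 [366.4 240.5   1.2] [[232.0, 278.0]]
top drop
[... 395 characters left out ...]
disc_top 0.76 [574.8  69.4  45.3] [[319.0, 178.0]]
scene disc_pin 0.77 [594.   84.7  62.3] [[322.0, 165.0]]
scene bar_tab 0.96 [ 379.7 -106.7   32.6] [[279.0, 277.0]]
scene bar_tab 0.94 [522.2 -82.4  63.7] [[335.0, 229.0]]
scene bar_nose 0.92 [561.5  19.6  33.9] [[325.0, 197.0]]
scene bar_nose 0.79 [ 359.3 -214.9    7.9] [[297.0, 332.0]]
scene bar_mid 0.94 [542.3 -32.9  39.4] [[330.0, 215.0]]
scene bar_mid 0.8 [ 369.3 -155.5    7.1] [[287.0, 305.0]]
scene specimen_cup_2 0.62 [448.5  30.5  -1.1] [[279.0, 224.0]]
scene specimen_cup_2 0.42 [594.9  83.7  63.6] [[323.0, 165.0]]
scene dropper_2 0.8 [651.  -62.1   1.3] [[377.0, 215.0]]
scene needle_holder_0 0.71 [678.8  39.3   1.6] [[362.0, 181.0]]
```

View pics/top0.png

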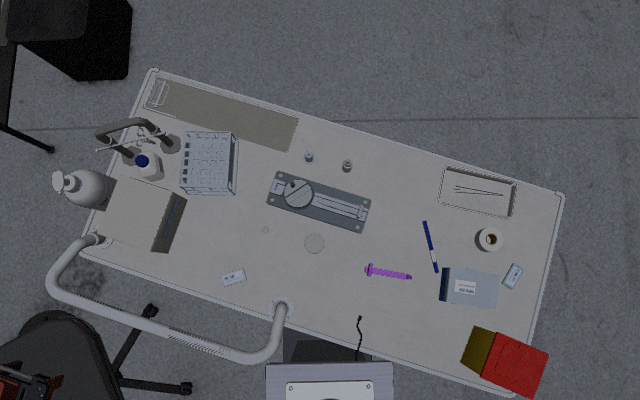

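View pics/scene0.png

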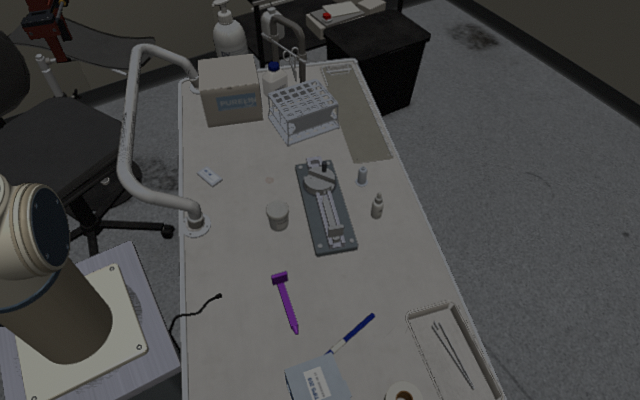

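```bash
python3 - <<'E'
from h import *
im=ctrl.get_image('top');s=ctrl.get_image('scene')
for t in np.linspace(0,1,6):
    p=np.array([180,598,220])*(1-t)+np.array([590,90,220])*t
    print(p.round(),proj(im,p).round(),proj(s,p).round(),proj(s,p*[1,1,0]).round())
# box top guesses
for uv in [(105,232),(118,178),(186,197),(155,250)]:print(ray(im,uv,100).round())
E
```

```text
[180. 598. 220.] [[ 39. 372.]] [[66. 51.]] [[ 99. 121.]]
[262. 496. 220.] [[ 88. 332.]] [[109.  61.]] [[138. 132.]]
[344. 395. 220.] [[137. 291.]] [[156.  72.]] [[179. 143.]]
[426. 293. 220.] [[186. 250.]] [[207.  83.]] [[223. 155.]]
[508. 192. 220.] [[235. 211.]] [[262.  96.]] [[270. 168.]]
[590.  90. 220.] [[282. 172.]] [[320. 110.]] [[320. 182.]]
[480. 530. 100.]
[612. 505. 100.]
[561. 334. 100.]
[435. 406. 100.]
```

View pics/wrist0.png

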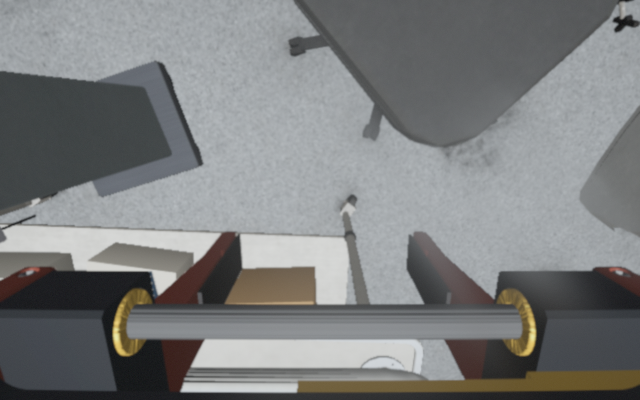

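```bash
python3 -m handwheel '[[[0,0,0],[0,0,-40],0],[[0,0,0],[0,0,-40],0],[[0,0,0],[0,0,-30],0],[[0,0,0],[-22,32,0],0],[[0,0,0],[-22,32,0],0],[[0,0,0],[-22,32,0],0],[[0,0,0],[-22,32,0],0],[[0,0,0],[-22,32,0],0],[[0,0,0],[-22,32,0],0],[[0,0,0],[-22,32,0],0]]'
python3 -m handwheel '[[[0,0,0],[-22,32,0],0],[[0,0,0],[-22,32,0],0],[[0,0,0],[-22,32,0],0],[[0,0,0],[-22,32,0],0],[[0,0,0],[-22,32,0],0],[[0,0,0],[-22,32,0],0],[[0,0,0],[-22,32,0],0],[[0,0,0],[-20,20,0],0],[[0,0,0],[0,0,0],0],[[0,0,0],[0,0,0],0]]'
```

```text
t: 2.73
ee_pos: [352.4, 384.1, 346.3]
orientation: [-2.51, -1.888, -0.005]
ft_force: [0.3, 0.8, 0.4]
width: 24.5
t: 3.57
ee_pos: [549.6, 129.5, 348.2]
orientation: [2.516, 1.879, 0.013]
ft_force: [-0.0, 0.4, 0.6]
width: 0.5
```

```bash
cat > look.py <<'E'
from h import *
import sys
n=sys.argv[1]
cams=sys.argv[2].split(',') if len(sys.argv)>2 else ['wrist','top']
for c in cams:
    im=ctrl.get_image(c);save(im,c+n+'.png')
    for q in ['lock_unit','channel','keeper','disc_top','disc_pin','bar_tab','bar_nose','bar_mid','dropper_2','needle_holder_0']:
        for r in ctrl.spot_point(im,q)[:2]: print(c,q,round(r['score'],2),w(im,r['position']).round(1), proj(im,w(im,r['position'])).round(0).tolist())
E
python3 look.py 1
```

```text
wrist lock_unit 0.56 [575.2  72.4  -1.3] [[292.0, 182.0]]
wrist channel 0.8 [543.8 -34.2  29.2] [[214.0, 187.0]]
wrist keeper 0.98 [597.7 124.7  36.3] [[329.0, 192.0]]
wrist disc_top 0.95 [576.1  65.9  44.7] [[285.0, 191.0]]
wrist disc_pin 0.66 [595.8  86.4  59.5] [[303.0, 203.0]]
wrist bar_tab 0.96 [526.6 -84.2  63.3] [[168.0, 191.0]]
wrist bar_tab 0.79 [ 381.4 -104.1   35. ] [[120.0, 90.0]]
wrist bar_nose 0.74 [565.2  21.   34.4] [[254.0, 191.0]]
wrist bar_nose 0.56 [ 354.6 -216.2    7. ] [[53.0, 96.0]]
wrist bar_mid 0.81 [ 376.2 -162.1    9. ] [[93.0, 99.0]]
wrist bar_mid 0.8 [540.7 -37.4  35.1] [[210.0, 186.0]]
wrist dropper_2 0.63 [651.2 -60.8   4.7] [[228.0, 249.0]]
wrist needle_holder_0 0.87 [678.6  38.3   2. ] [[292.0, 248.0]]
top lock_unit 0.6 [577.9  66.2  -0.8] [[299.0, 195.0]]
top channel 0.86 [539.1 -40.4  31.8] [[340.0, 207.0]]
top channel 0.51 [578.2  65.   -0.8] [[299.0, 195.0]]
top keeper 0.44 [563.   21.4  40.8] [[316.0, 198.0]]
top disc_top 0.67 [578.8  63.3  45.9] [[299.0, 192.0]]
top disc_pin 0.57 [597.5  79.9  56.7] [[292.0, 184.0]]
top bar_tab 0.72 [ 379.7 -111.9   30.9] [[370.0, 269.0]]
top bar_tab 0.69 [520.  -88.7  62.4] [[360.0, 212.0]]
top bar_nose 0.75 [561.1  21.4  38.9] [[316.0, 199.0]]
top bar_nose 0.65 [ 363.3 -219.8    6.7] [[412.0, 275.0]]
top bar_mid 0.75 [536.2 -35.4  36.1] [[338.0, 208.0]]
top bar_mid 0.62 [ 368.4 -159.3    8.7] [[388.0, 273.0]]
top dropper_2 0.56 [648.7 -57.8  -1.3] [[345.0, 168.0]]
top needle_holder_0 0.69 [ 6.764e+02  3.760e+01 -5.000e-01] [[309.0, 159.0]]
```

View pics/wrist1.png

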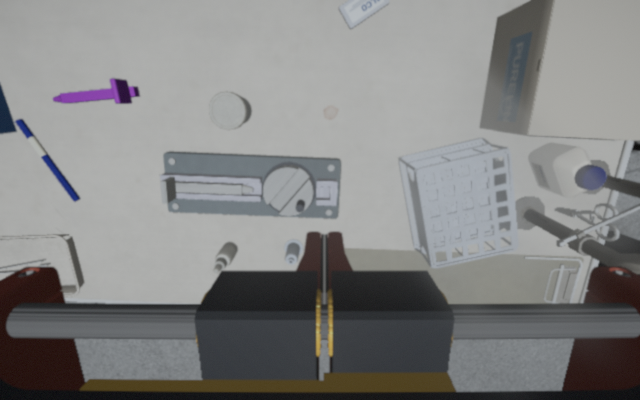

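```bash
python3 - <<'E'
import cv2
a=cv2.imread('pics/wrist1.png')[135:235,150:350]
cv2.imwrite('pics/w1z.png',cv2.resize(a,None,fx=4,fy=4,interpolation=cv2.INTER_CUBIC))
E
```

```text
(no output)
```

View pics/w1z.png

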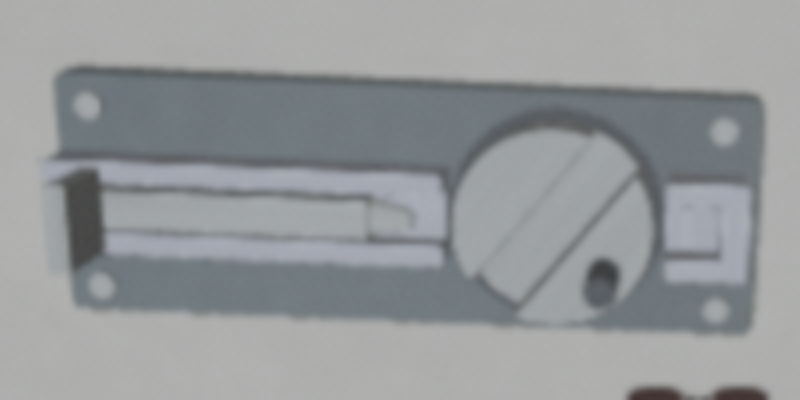

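```bash
cat > m1.py <<'E'
from h import *
im=ctrl.get_image('wrist')
def Z(u,v,z): return ray(im,(150+u/4,135+v/4),z)
R=cv2.Rodrigues(np.array(im['rvec'],float))[0]; print('cam',-R.T@np.array(im['tvec']).ravel())
s=[Z(*p,24) for p in [(87,106),(102,286),(724,131),(715,309)]]
for p in s: print(p.round(1))
c=np.mean(s,0); d=(s[2]+s[3]-s[0]-s[1])/2; print('plate c',c,np.degrees(np.arctan2(d[1],d[0])),np.linalg.norm(d))
th=np.arctan2(d[1],d[0]);ux=np.array([np.cos(th),np.sin(th)]);uy=np.array([-ux[1],ux[0]])
print('origin from plate',c[:2]+55*ux)
dc=Z(554,222,45.5);print('disc',dc)
a,b=Z(520,305,45.5),Z(638,178,45.5);e=b-a
a2,b2=Z(475,275,45.5),Z(592,135,45.5);e2=b2-a2
for e in(e,e2): print('slot',np.degrees(np.arctan2(e[1],e[0])-th))
for q in [(604,272),(602,300)]:
  for z in(73.5,45.5):
    p=Z(*q,z)[:2]-dc[:2]; print('pin',q,z,(p@ux).round(1),(p@uy).round(1),np.degrees(np.arctan2(p@uy,p@ux))+90)
t=Z(70,220,59.5)[:2]-dc[:2];print(t@ux,t@uy)
E
python3 m1.py
```

```text
cam [478.20162386 150.80089769 502.04917246]
[491.6 -81.   24. ]
[ 556.3 -102.9   24. ]
[565.8 138.1  24. ]
[630.3 116.   24. ]
plate c [561.0372399   17.54546041  24.        ] 71.30469376045822 231.17755711370108
origin from plate [578.66668649  69.64347009]
disc [576.24596475  71.86051194  45.5       ]
slot 49.67026561426903
slot 52.074008387656924
pin (604, 272) 73.5 19.7 -9.4 64.3719129509508
pin (604, 272) 45.5 18.1 -17.8 45.540862856106486
pin (602, 300) 73.5 19.2 -19.3 44.802560987382634
pin (602, 300) 45.5 17.6 -28.3 31.890183796595757
-165.0703901440328 -2.2401504207102825
```

```bash
python3 -m handwheel '[[[0,0,0],[-1,8,39],0],[[0,0,0],[-1,8,39],0],[[0,0,0],[0,8,39],0],[[0,0,0],[0,8,39],0],[[0,0,0],[0,8,39],0],[[0,0,0],[0,8,10],0],[[0,0,-0.1],[0,0,0],0],[[0,0,-0.1],[0,0,0],0],[[0,0,-0.1],[0,0,0],0],[[0,0,-0.1],[0,0,0],0]]'
python3 -m handwheel '[[[0,0,0],[0,0,0],0],[[0,0,0],[0,0,0],0],[[0,0,0],[0,0,0],0],[[0,0,0],[0,0,0],0],[[0,0,0],[0,0,0],0],[[0,0,0],[0,0,0],0],[[0,0,0],[0,0,0],0],[[0,0,0],[0,0,0],0],[[0,0,0],[0,0,0],0],[[0,0,0],[0,0,0],0]]'
```

```text
t: 5.55
ee_pos: [604.6, 116.1, 141.6]
orientation: [2.068, 2.353, 0.025]
ft_force: [-0.6, -0.4, 0.3]
width: 0.7
t: 6.38
ee_pos: [607.7, 116.4, 146.7]
orientation: [2.075, 2.341, 0.032]
ft_force: [-0.7, -0.0, -0.1]
width: 0.6
```

```bash
python3 look.py 2 wrist,scene | egrep 'disc|keeper|tab|chan'; python3 - <<'E'
import cv2
a=cv2.imread('pics/scene2.png')[120:260,240:420]
cv2.imwrite('pics/s2z.png',cv2.resize(a,None,fx=4,fy=4,interpolation=cv2.INTER_CUBIC))
E
```

```text
wrist channel 0.67 [579.6  63.4  45.3] [[259.0, 156.0]]
wrist keeper 0.83 [597.  128.2  35.5] [[339.0, 185.0]]
wrist disc_top 0.82 [575.2  65.7  43.6] [[263.0, 151.0]]
wrist disc_pin 0.77 [595.8  82.7  61.5] [[280.0, 185.0]]
wrist bar_tab 0.66 [529.1 -85.5  61.1] [[39.0, 60.0]]
wrist bar_tab 0.43 [562.4  20.7  35.3] [[209.0, 126.0]]
scene channel 0.63 [535.6 -35.8  30.1] [[328.0, 220.0]]
scene keeper 0.97 [593.1 129.5  36.1] [[312.0, 161.0]]
scene keeper 0.63 [444.8  31.4   0.7] [[277.0, 224.0]]
scene disc_top 0.75 [574.2  71.3  44. ] [[318.0, 177.0]]
scene disc_pin 0.68 [590.9  86.5  59.4] [[321.0, 166.0]]
scene bar_tab 0.95 [521.7 -83.4  63.2] [[335.0, 229.0]]
scene bar_tab 0.72 [ 378.3 -105.    31.4] [[278.0, 277.0]]
```

View pics/wrist2.png

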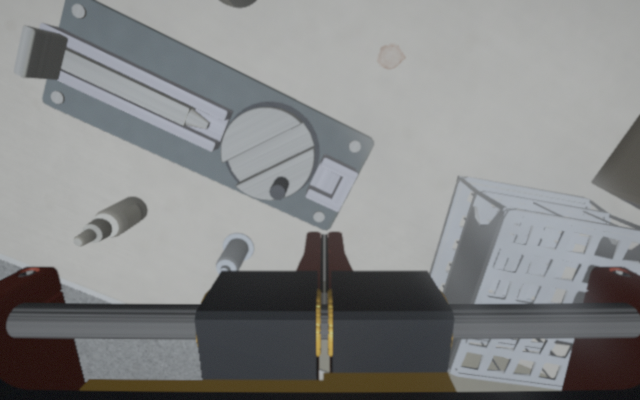

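View pics/s2z.png

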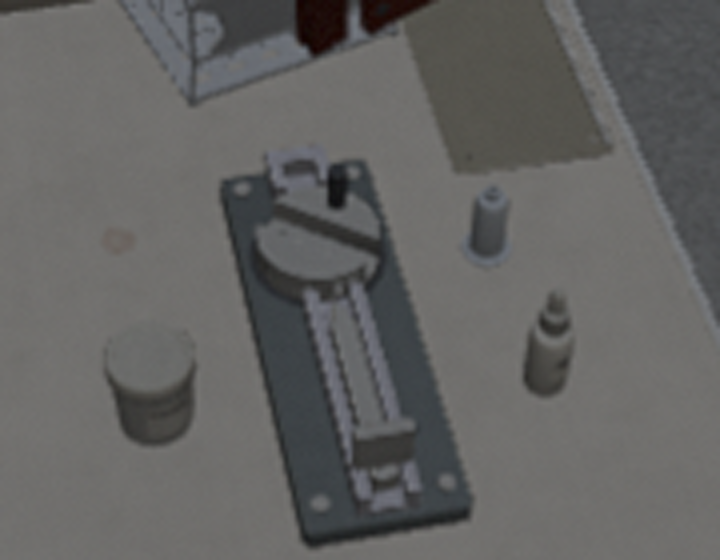

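```bash
python3 - <<'E'
import cv2
a=cv2.imread('pics/scene0.png')[60:180,240:380]
cv2.imwrite('pics/s0z.png',cv2.resize(a,None,fx=5,fy=5,interpolation=cv2.INTER_CUBIC))
from h import *
im=ctrl.get_image('wrist')
for uv in [(462,178),(505,210),(432,290)]:
  for z in (0,60,80,100): print(uv,z,ray(im,uv,z).round())
s=ctrl.get_image('scene')
b=ray(s,(288,145),0);print('base',b)
for z in (50,75,100): print(z,proj(s,[b[0],b[1],z]))
E
```

```text
(462, 178) 0 [586. 243.   0.]
(462, 178) 60 [575. 216.  60.]
(462, 178) 80 [571. 206.  80.]
(462, 178) 100 [568. 197. 100.]
(505, 210) 0 [612. 292.   0.]
(505, 210) 60 [596. 255.  60.]
(505, 210) 80 [590. 242.  80.]
(505, 210) 100 [585. 230. 100.]
(432, 290) 0 [705. 241.   0.]
(432, 290) 60 [670. 214.  60.]
(432, 290) 80 [659. 205.  80.]
(432, 290) 100 [647. 196. 100.]
base [585.61415683 242.61642065   0.        ]
50 [[287.00433849 130.47160386]]
75 [[286.48220697 122.82993528]]
100 [[285.94290197 114.92015693]]
```

View pics/s0z.png

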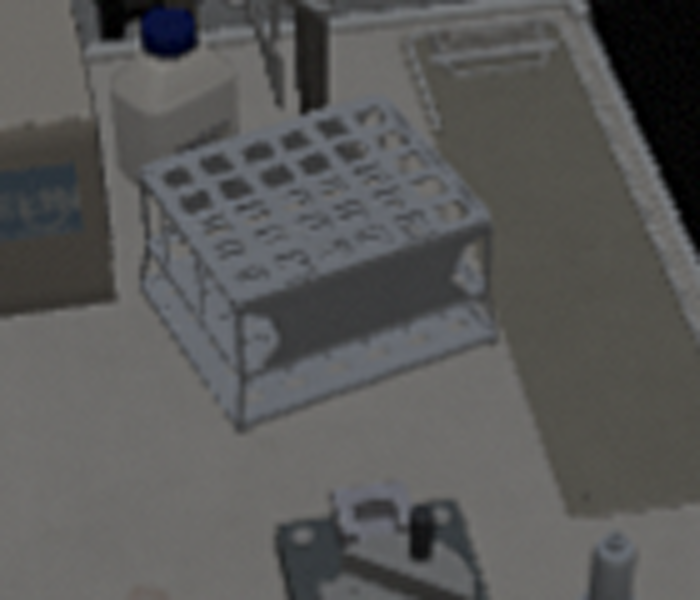

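```bash
python3 -m handwheel '[[[0,0,0],[0,-7,0],0],[[0,0,0],[0,-7,0],0],[[0,0,0],[0,0,0],0],[[0,0,0],[0,0,20],0],[[0,0,0],[0,0,20],0],[[0,0,0],[0,0,15],0],[[0,0,0],[0,0,10],0],[[0,0,0],[0,0,5],0],[[0,0,0],[0,0,0],0],[[0,0,0],[0,0,0],0]]'
```

```text
t: 8.42
ee_pos: [593.8, 115.1, 75.6]
orientation: [2.074, 2.34, 0.036]
ft_force: [1.2, -0.0, 0.2]
width: 0.4
```

```bash
python3 look.py 3 wrist | egrep 'disc|keeper'
```

```text
wrist keeper 0.85 [597.  127.5  38.5] [[343.0, 236.0]]
wrist disc_top 0.55 [576.5  65.   48.4] [[239.0, 198.0]]
wrist disc_top 0.39 [679.3  40.9   2.5] [[217.0, 302.0]]
wrist disc_pin 0.84 [595.1  84.9  57.9] [[270.0, 238.0]]
```

View pics/wrist3.png

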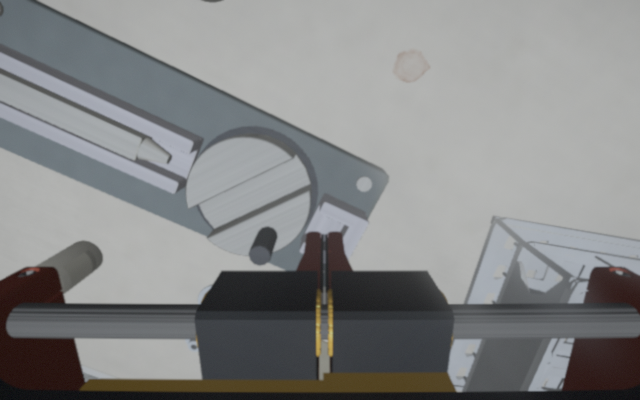

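```bash
python3 -m handwheel '[[[0,0,0],[0,0,8],0],[[0,0,0],[0,0,6],0],[[0,0,0],[0,0,0],0],[[0,0,0],[-5,0,0],0],[[0,0,0],[-5,0,0],0],[[0,0,0],[-5,0,0],0],[[0,0,0],[-5,0,0],0],[[0,0,0],[-3,0,0],0],[[0,0,0],[-2,0,0],0],[[0,0,0],[0,0,0],0]]'
```

```text
t: 9.8
ee_pos: [600.0, 89.8, 59.9]
orientation: [2.075, 2.337, 0.046]
ft_force: [-0.1, 2.5, -2.0]
width: 0.7
```

```bash
python3 look.py 4 wrist | egrep 'disc|keeper'
```

```text
wrist keeper 0.55 [597.8 128.3  37.8] [[391.0, 242.0]]
wrist disc_top 0.73 [573.4  65.7  47. ] [[284.0, 194.0]]
wrist disc_pin 0.62 [597.   77.3  61.7] [[300.0, 250.0]]
```

View pics/wrist4.png

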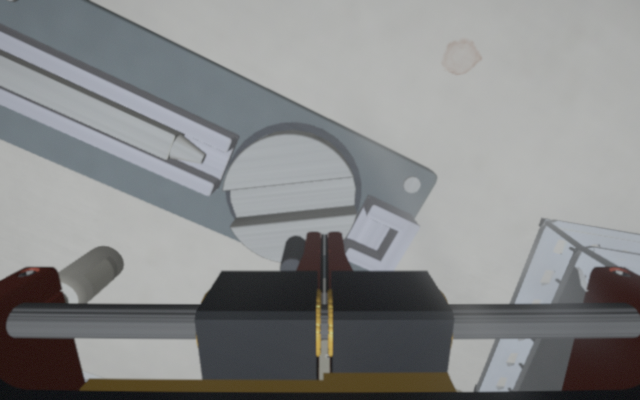

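```bash
cat > ang.py <<'E'
from h import *
import sys,json
# args: cam slotedge uv pairs, rail uv pairs
im=ctrl.get_image(sys.argv[1])
def a(p,q,z):
    d=ray(im,q,z)-ray(im,p,z); return np.degrees(np.arctan2(d[1],d[0]))
for s in json.loads(sys.argv[2]): print('slot',a(s[0],s[1],45.5))
for s in json.loads(sys.argv[3]): print('rail',a(s[0],s[1],42.5))
E
python3 ang.py wrist '[[[235,217],[355,207]],[[224,190],[354,177]]]' '[[[0,27],[229,137]],[[0,90],[210,192]]]'
```

```text
slot 101.76576173862874
slot 102.62145990093155
rail 70.35807764429369
rail 68.85983226713986
```

```bash
python3 -m handwheel '[[[0,0,0],[-3,0,0],0],[[0,0,0],[-3,0,0],0],[[0,0,0],[-3,0,0],0],[[0,0,0],[-2,0,0],0],[[0,0,0],[-1,0,0],0],[[0,0,0],[0,0,0],0],[[0,0,0],[0,0,0],0],[[0,0,0],[0,0,0],0],[[0,0,0],[0,0,0],0],[[0,0,0],[0,0,0],0]]'
```

```text
t: 11.23
ee_pos: [602.3, 78.3, 60.0]
orientation: [2.074, 2.337, 0.05]
ft_force: [1.7, 2.2, 0.2]
width: 0.7
```

```bash
python3 look.py 5 wrist | egrep 'disc|keeper'
```

```text
wrist keeper 0.57 [596.4 125.7  38.6] [[408.0, 239.0]]
wrist disc_top 0.86 [578.1  65.   46.3] [[304.0, 200.0]]
wrist disc_pin 0.77 [596.3  67.7  61.1] [[304.0, 245.0]]
```

View pics/wrist5.png

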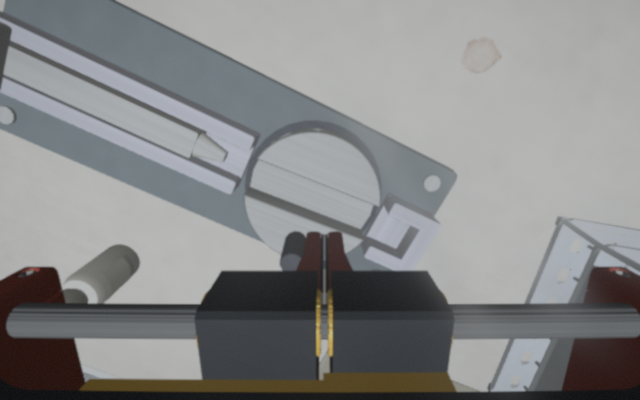

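```bash
python3 - <<'E'
import cv2
a=cv2.imread('pics/wrist5.png')[60:260,160:460]
cv2.imwrite('pics/w5z.png',cv2.resize(a,None,fx=2.6,fy=2.6,interpolation=cv2.INTER_CUBIC))
E
python3 ang.py wrist '[[[250,188],[360,228]],[[258,160],[378,199]]]' '[[[0,18],[252,137]],[[0,85],[235,190]]]'
```

```text
slot 75.54006323319706
slot 78.20426441240453
rail 70.90212351361545
rail 71.04672280703387
```

View pics/w5z.png

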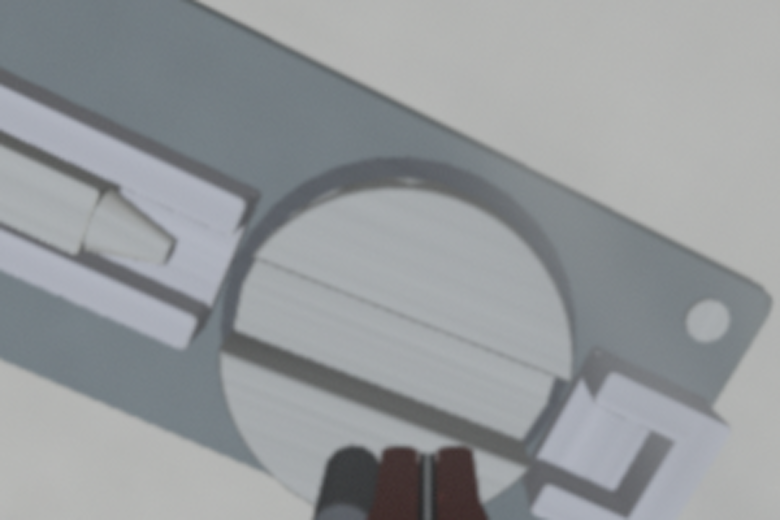

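```bash
python3 ang.py wrist '[[[258.1,159.2],[378.5,206.2]],[[244.6,194.6],[363.8,238.1]]]' '[[[160,89],[252,135]],[[160,160],[231,192]]]'
```

```text
slot 74.74352729197805
slot 75.29818920267269
rail 69.64647239107839
rail 70.71525271500488
```

```bash
python3 -m handwheel '[[[0,0,0],[-1,0,0],0],[[0,0,0],[-1,0,0],0],[[0,0,0],[0,0,0],0],[[0,0,0],[0,0,0],0],[[0,0,0],[0,0,0],0],[[0,0,0],[0,0,0],0],[[0,0,0],[0,0,0],0],[[0,0,0],[0,0,0],0],[[0,0,0],[0,0,0],0],[[0,0,0],[0,0,0],0]]'
python3 - <<'E'
from h import *
im=ctrl.get_image('wrist');save(im,'wrist6.png')
cv2.imwrite('pics/w6z.png',cv2.resize(cv2.imread('pics/wrist6.png')[60:260,160:460],None,fx=2.6,fy=2.6,interpolation=cv2.INTER_CUBIC))
E
```

```text
t: 12.72
ee_pos: [602.2, 76.4, 60.0]
orientation: [2.075, 2.338, 0.049]
ft_force: [0.4, 2.7, -1.0]
width: 0.4
```

View pics/w6z.png

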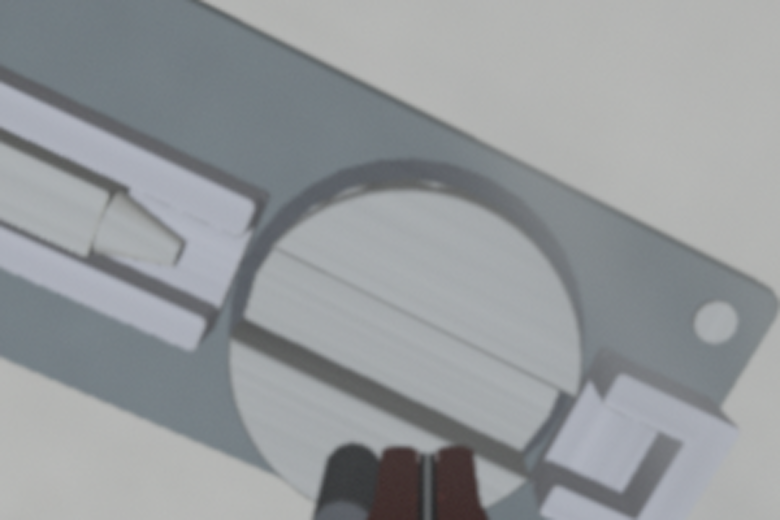

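```bash
python3 ang.py wrist '[[[265.8,154.2],[381.2,210.8]],[[249.2,188.8],[363.8,240.8]]]' '[[[160,91],[257,137]],[[160,161],[235,193]]]'
```

```text
slot 69.88316560623488
slot 70.74215539933992
rail 70.88908286806098
rail 71.97881074749483
```

```bash
python3 -m handwheel '[[[0,0,0],[6,0,0],0],[[0,0,0],[8,0,0],0],[[0,0,0],[2,0,-25],0],[[0,0,0],[0,0,-30],0],[[0,0,0],[0,0,-15],0],[[0,0,0.1],[0,0,0],0],[[0,0,0.1],[0,0,0],0],[[0,0,0.1],[0,0,0],0],[[0,0,0.1],[0,0,0],0],[[0,0,0.05],[0,0,0],0]]'
python3 -m handwheel '[[[0,0,0],[-35,-3,0],0],[[0,0,0],[-35,-3,0],0],[[0,0,0],[-35,-3,0],0],[[0,0,0],[-35,-3,0],0],[[0,0,0],[-35,-3,0],0],[[0,0,0],[-35,-3,0],0],[[0,0,0],[-15,0,0],0],[[0,0,0],[0,0,0],0],[[0,0,0],[0,0,0],0],[[0,0,0],[0,0,0],0]]'
```

```text
t: 13.65
ee_pos: [595.6, 95.5, 133.2]
orientation: [2.565, 1.798, 0.047]
ft_force: [-0.2, -0.3, 0.2]
width: 0.2
t: 14.48
ee_pos: [498.7, -111.4, 128.8]
orientation: [2.561, 1.801, 0.049]
ft_force: [0.9, -0.8, -0.2]
width: 0.6
```

```bash
python3 look.py 7 wrist | egrep 'disc|keeper|tab|chan|bar'
```

```text
wrist channel 0.76 [541.7 -28.2  28.5] [[436.0, 213.0]]
wrist disc_top 0.84 [578.2  65.6  42.2] [[568.0, 221.0]]
wrist disc_top 0.48 [529.3 -84.7  61.3] [[371.0, 238.0]]
wrist disc_pin 0.85 [597.2  65.7  59.3] [[587.0, 251.0]]
wrist bar_tab 0.68 [ 379.3 -101.8   33.4] [[275.0, 39.0]]
wrist bar_tab 0.66 [526.9 -79.4  60.1] [[377.0, 233.0]]
wrist bar_nose 0.77 [ 358.  -216.1    5.5] [[132.0, 71.0]]
wrist bar_nose 0.59 [561.7  20.7  34.7] [[503.0, 218.0]]
wrist bar_mid 0.96 [542.7 -37.7  37.4] [[428.0, 222.0]]
wrist bar_mid 0.61 [ 374.2 -158.4    9.3] [[207.0, 65.0]]
```

View pics/wrist7.png

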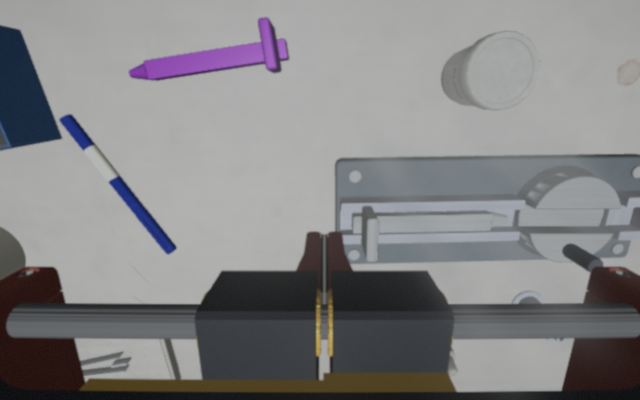

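```bash
python3 -m handwheel '[[[0,0,0],[-3,8,0],0],[[0,0,0],[-3,7,0],0],[[0,0,0],[0,0,15],0],[[0,0,0],[0,0,18],0],[[0,0,0],[0,0,15],0],[[0,0,0],[0,0,10],0],[[0,0,0],[0,0,5],0],[[0,0,0],[0,0,3],0],[[0,0,0],[0,0,0],0],[[0,0,0],[0,0,0],0]]'
```

```text
t: 15.87
ee_pos: [519.9, -126.7, 61.7]
orientation: [2.557, 1.796, 0.055]
ft_force: [-0.5, 0.3, -0.4]
width: 0.3
```

```bash
python3 look.py 8 wrist,scene | egrep 'disc|keeper|tab|chan|bar'; python3 - <<'E'
import cv2
a=cv2.imread('pics/scene8.png')[130:270,240:420]
cv2.imwrite('pics/s8z.png',cv2.resize(a,None,fx=4,fy=4,interpolation=cv2.INTER_CUBIC))
E
```

```text
wrist channel 0.56 [541.5 -31.8  30.9] [[486.0, 213.0]]
wrist keeper 0.21 [543.  -38.3  39.2] [[483.0, 224.0]]
wrist bar_tab 0.92 [528.1 -80.3  62.2] [[417.0, 242.0]]
wrist bar_tab 0.17 [543.6 -39.3  35.7] [[478.0, 223.0]]
wrist bar_nose 0.73 [564.   17.5  33.3] [[576.0, 221.0]]
wrist bar_nose 0.68 [ 356.6 -213.4    5.6] [[76.0, 9.0]]
wrist bar_mid 0.69 [542.1 -36.6  38.6] [[485.0, 221.0]]
scene channel 0.79 [539.7 -33.1  29.3] [[329.0, 219.0]]
scene keeper 0.9 [593.5 129.3  35.4] [[313.0, 161.0]]
scene disc_top 0.91 [572.7  68.4  43.8] [[318.0, 179.0]]
scene disc_pin 0.79 [594.7  64.   62.9] [[327.0, 171.0]]
scene bar_tab 0.7 [ 379.9 -103.1   32.6] [[278.0, 276.0]]
scene bar_tab 0.63 [521.7 -81.7  60. ] [[334.0, 230.0]]
scene bar_nose 0.73 [ 357.3 -215.2    4.9] [[296.0, 334.0]]
scene bar_nose 0.54 [561.   16.4  33.9] [[325.0, 198.0]]
scene bar_mid 0.81 [ 368.3 -157.9    5.8] [[287.0, 306.0]]
scene bar_mid 0.54 [543.3 -35.7  37.1] [[331.0, 217.0]]
```

View pics/wrist8.png

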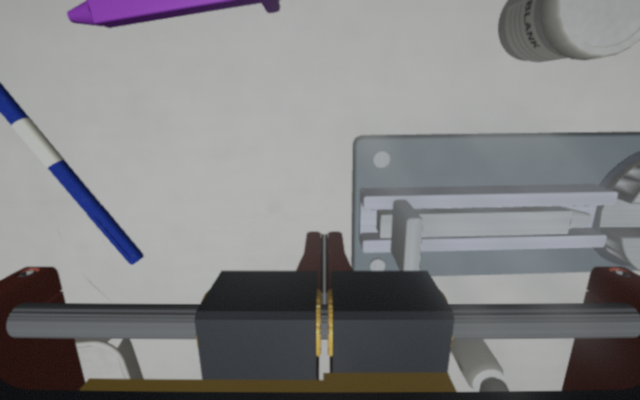

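View pics/s8z.png

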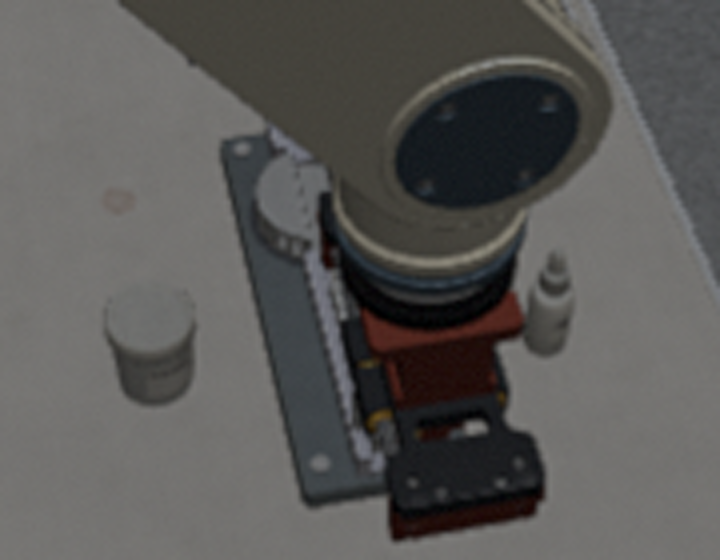

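```bash
python3 -m handwheel '[[[0,0,0],[0,-5,1],0],[[0,0,0],[0,-3,1],0],[[0,0,0],[0,0,0],0],[[0,0,0],[7,0,0],0],[[0,0,0],[7,0,0],0],[[0,0,0],[7,0,0],0],[[0,0,0],[7,0,0],0],[[0,0,0],[7,0,0],0],[[0,0,0],[7,0,0],0],[[0,0,0],[7,0,0],0]]'
python3 look.py 9 wrist | egrep 'disc|keeper|tab|chan|bar'
```

```text
t: 17.8
ee_pos: [528.9, -73.3, 59.9]
orientation: [2.558, 1.796, 0.054]
ft_force: [-0.5, -0.4, -0.3]
width: 0.2
wrist channel 0.82 [540.6 -34.8  27.7] [[390.0, 228.0]]
wrist keeper 0.48 [571.5  42.2  33.1] [[530.0, 235.0]]
wrist disc_top 0.86 [577.2  64.   45.5] [[583.0, 240.0]]
wrist bar_tab 0.76 [537.5 -60.7  61.4] [[353.0, 265.0]]
wrist bar_nose 0.97 [570.   41.6  33.8] [[529.0, 234.0]]
wrist bar_nose 0.33 [537.2 -59.5  62.7] [[355.0, 265.0]]
wrist bar_mid 0.77 [ 374.3 -159.     7.3] [[81.0, 24.0]]
wrist bar_mid 0.7 [550.8 -15.4  38.4] [[431.0, 240.0]]
```

View pics/wrist9.png

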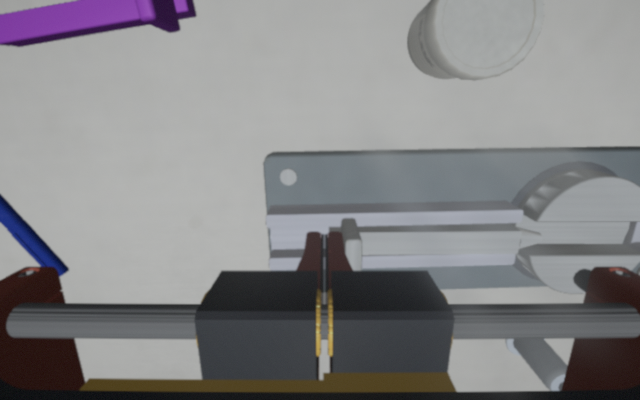

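```bash
python3 -m handwheel '[[[0,0,0],[5,-0.1,0],0],[[0,0,0],[5,-0.1,0],0],[[0,0,0],[5,-0.1,0],0],[[0,0,0],[5,-0.1,0],0],[[0,0,0],[5,-0.1,0],0],[[0,0,0],[5,-0.1,0],0],[[0,0,0],[5,-0.1,0],0],[[0,0,0],[5,-0.1,0],0],[[0,0,0],[5,-0.1,0],0],[[0,0,0],[5,-0.1,0],0]]'
python3 look.py 10 wrist | egrep 'disc|keeper|tab|chan|bar'
```

```text
t: 19.18
ee_pos: [545.5, -23.2, 60.6]
orientation: [2.56, 1.794, 0.052]
ft_force: [-0.2, 0.6, -0.5]
width: 0.8
wrist channel 0.78 [541.2 -35.2  27.5] [[301.0, 232.0]]
wrist keeper 0.56 [597.2 123.3  39.2] [[591.0, 235.0]]
wrist disc_top 0.96 [574.9  64.1  44.7] [[488.0, 238.0]]
wrist disc_pin 0.75 [598.7  66.6  59.1] [[515.0, 286.0]]
wrist bar_tab 0.74 [450.9  33.    2.8] [[357.0, 41.0]]
wrist bar_tab 0.73 [555.6 -11.7  62. ] [[352.0, 268.0]]
wrist bar_nose 0.66 [589.   93.4  31.5] [[530.0, 234.0]]
wrist bar_nose 0.54 [597.1  61.8  58.6] [[505.0, 286.0]]
wrist bar_mid 0.55 [569.9  33.9  37.3] [[430.0, 243.0]]
```

View pics/wrist10.png

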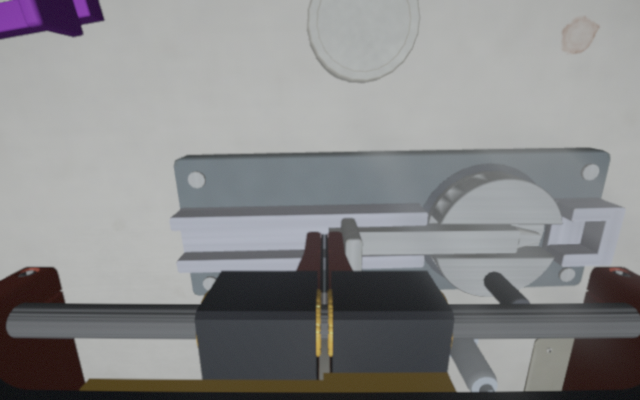

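```bash
python3 -m handwheel '[[[0,0,0],[4,-0.1,0],0],[[0,0,0],[4,-0.1,0],0],[[0,0,0],[4,-0.1,0],0],[[0,0,0],[4,-0.1,0],0],[[0,0,0],[4,0,0],0],[[0,0,0],[3,0,0],0],[[0,0,0],[2,0,0],0],[[0,0,0],[1,0,0],0],[[0,0,0],[0,0,0],0],[[0,0,0],[0,0,0],0]]'
python3 look.py 11 wrist | egrep 'disc|keeper|tab|bar'
```

```text
t: 20.57
ee_pos: [554.2, 3.1, 60.9]
orientation: [2.56, 1.794, 0.05]
ft_force: [-0.3, -1.3, 0.1]
width: 0.4
wrist keeper 0.82 [598.6 124.9  38.3] [[546.0, 237.0]]
wrist keeper 0.46 [450.   32.4   1.5] [[308.0, 42.0]]
wrist disc_top 0.87 [576.4  64.8  46.7] [[442.0, 244.0]]
wrist disc_top 0.39 [598.4  65.8  60.9] [[464.0, 290.0]]
wrist disc_pin 0.88 [596.9  65.2  59. ] [[460.0, 286.0]]
wrist bar_tab 0.89 [561.5  16.7  60.3] [[354.0, 260.0]]
wrist bar_nose 0.82 [597.4 118.   33.4] [[529.0, 236.0]]
wrist bar_mid 0.63 [577.4  63.   35.5] [[433.0, 238.0]]
```

View pics/wrist11.png

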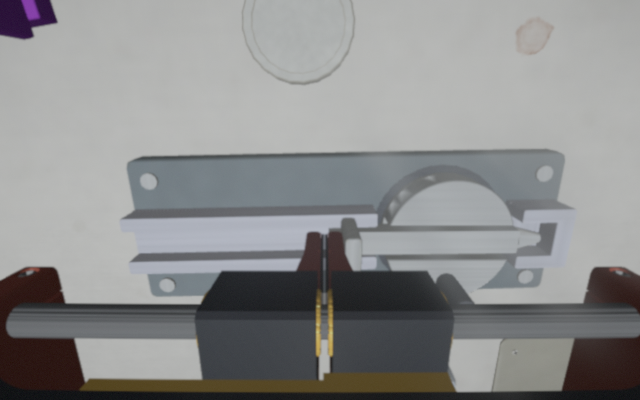

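```bash
python3 -m handwheel '[[[0,0,0],[1.5,0,0],0],[[0,0,0],[1.5,0,0],0],[[0,0,0],[1,0,0],0],[[0,0,0],[1,0,0],0],[[0,0,0],[0,0,0],0],[[0,0,0],[0,0,0],0],[[0,0,0],[1,0,0],0],[[0,0,0],[1,0,0],0],[[0,0,0],[1,0,0],0],[[0,0,0],[1,0,0],0]]'
```

```text
t: 21.95
ee_pos: [555.6, 8.2, 60.9]
orientation: [2.557, 1.795, 0.04]
ft_force: [-2.1, -6.8, 1.8]
width: 0.7
```

```bash
python3 -m handwheel '[[[0,0,0],[2,0,0],0],[[0,0,0],[2,0,0],0],[[0,0,0],[2,0,0],0],[[0,0,0],[2,0,0],0],[[0,0,0],[2,0,0],0],[[0,0,0],[2,0,0],0],[[0,0,0],[2,0,0],0],[[0,0,0],[2,0,0],0],[[0,0,0],[2,0,0],0],[[0,0,0],[2,0,0],0]]'
python3 look.py 12 wrist | egrep 'disc|keeper|tab|bar'
python3 - <<'E'
import cv2
a=cv2.imread('pics/wrist12.png')[130:290,320:620]
cv2.imwrite('pics/w12z.png',cv2.resize(a,None,fx=2.6,fy=2.6,interpolation=cv2.INTER_CUBIC))
E
```

```text
t: 22.78
ee_pos: [554.4, 8.6, 61.2]
orientation: [2.547, 1.795, -0.003]
ft_force: [-3.8, -13.4, 3.8]
width: 0.6
wrist keeper 0.74 [599.9 122.2  36.9] [[536.0, 246.0]]
wrist keeper 0.62 [575.9  72.2  -3.4] [[423.0, 214.0]]
wrist disc_top 0.74 [575.9  68.7  44.3] [[440.0, 244.0]]
wrist disc_pin 0.69 [597.2  62.6  59.5] [[447.0, 294.0]]
wrist bar_tab 0.86 [563.6  21.5  61.2] [[354.0, 265.0]]
wrist bar_nose 0.94 [599.5 124.6  36.4] [[539.0, 244.0]]
wrist bar_mid 0.76 [578.9  69.1  37.5] [[438.0, 243.0]]
```

View pics/w12z.png

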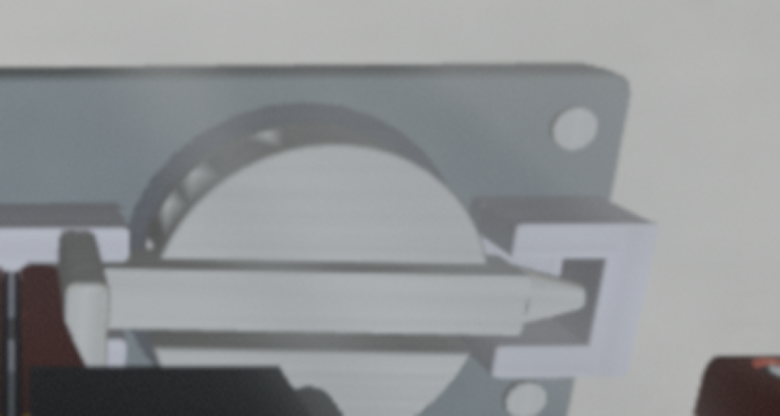

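```bash
python3 -m handwheel '[[[0,0,0],[-5,0,0],0],[[0,0,0],[-8,0,0],0],[[0,0,0],[-12,0,0],0],[[0,0,0],[-12,0,0],0],[[0,0,0],[0,0,-30],0],[[0,0,0],[0,0,-38],0],[[0,0,0],[0,0,-38],0],[[0,0,0],[0,0,-38],0],[[0,0,0],[0,0,-20],0],[[0,0,0],[0,0,0],0]]'
python3 look.py 13 wrist,top | egrep 'disc|keeper|tab|bar|unit|drop|need'
python3 - <<'E'
import cv2
a=cv2.imread('pics/wrist13.png')[100:300,200:600]
cv2.imwrite('pics/w13z.png',cv2.resize(a,None,fx=2,fy=2,interpolation=cv2.INTER_CUBIC))
E
```

```text
t: 24.17
ee_pos: [534.7, -30.2, 230.0]
orientation: [2.554, 1.794, -0.01]
ft_force: [1.4, -0.5, 0.4]
width: 0.6
wrist keeper 0.86 [599.1 125.2  37.6] [[485.0, 184.0]]
wrist keeper 0.5 [577.8  66.8  47. ] [[429.0, 186.0]]
wrist disc_top 0.97 [579.3  65.7  46. ] [[428.0, 187.0]]
wrist disc_pin 0.98 [597.1  64.9  58.3] [[435.0, 206.0]]
wrist bar_tab 0.77 [ 379.9 -104.8   30.6] [[204.0, 56.0]]
wrist bar_tab 0.63 [565.7  22.6  62.3] [[387.0, 193.0]]
wrist bar_nose 0.9 [598.8 122.   34.9] [[481.0, 184.0]]
wrist bar_nose 0.57 [ 354.9 -213.2    6.9] [[112.0, 73.0]]
wrist bar_mid 0.93 [ 374.7 -157.7    7.6] [[165.0, 72.0]]
wrist bar_mid 0.82 [577.4  66.2  39.9] [[427.0, 184.0]]
wrist dropper_2 0.29 [582.1  69.2  36.1] [[429.0, 186.0]]
wrist needle_holder_0 0.75 [678.4  41.1   2.3] [[420.0, 257.0]]
top lock_unit 0.57 [575.2  65.7  -1.9] [[299.0, 196.0]]
top keeper 0.63 [600.4 122.9  38.1] [[276.0, 184.0]]
top disc_top 0.52 [577.2  66.9  45.4] [[298.0, 192.0]]
top disc_pin 0.66 [596.4  59.5  55.2] [[300.0, 184.0]]
top bar_tab 0.73 [558.5  19.2  59.3] [[317.0, 198.0]]
top bar_tab 0.46 [597.2 125.6  36.3] [[275.0, 186.0]]
top bar_nose 0.7 [599.2 125.5  39.3] [[275.0, 185.0]]
top bar_nose 0.5 [ 361.1 -219.1    6.5] [[411.0, 276.0]]
top bar_mid 0.66 [576.5  67.   37. ] [[298.0, 193.0]]
top bar_mid 0.65 [599.4 123.8  40.9] [[275.0, 184.0]]
```

View pics/w13z.png

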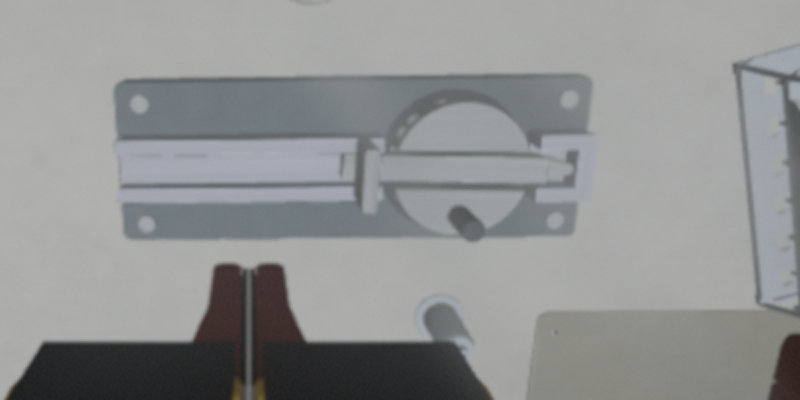

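```bash
python3 -m handwheel '[[[0,0,0],[0,0,0],0],[[0,0,0],[0,0,0],0],[[0,0,0],[0,0,0],0],[[0,0,0],[0,0,0],0],[[0,0,0],[0,0,0],0],[[0,0,0],[0,0,0],0],[[0,0,0],[0,0,0],0],[[0,0,0],[0,0,0],0],[[0,0,0],[0,0,0],0],[[0,0,0],[0,0,0],0]]'; python3 -c "
from workcell import ctrl
print(ctrl.close_job())"
```

```text
t: 26.1
ee_pos: [532.7, -29.3, 225.7]
orientation: [2.557, 1.797, -0.019]
ft_force: [0.7, 0.3, -0.0]
width: 0.1
the job is handed in; nothing more can be done
None
```

The mixer drive is locked and the job is handed in at about 26 s. No verdict is reported, so what follows rests on my own checks.

**What I did:** With closed fingertips I pushed the disc pin from outside until the slot lay along the bar. I then pushed the tab from behind until the bar stopped. Finally I backed off, raised the gripper clear and handed in.

**Disc:** Before the bar went in, the slot measured within about 1 to 2° of the channel in the wrist picture. The last picture shows the bar lying through the slot.

**Bar:** In the last push the force rose to about 14 N and the bar did not move on, so it is against the stop. The networks' nose position converts to about x = 59 mm in the unit's frame, with home at 58 to 60 mm.

**Disagreement:** The detected tab position gave about x = -50 mm, against the expected -54 to -52 mm. That is within the networks' roughly 4 mm error.

**Clear of everything:** At the end the TCP was at about z = 226 mm and the wrist force read about zero.

**Bystanders:** I never came near any of them. The last look found the needle holder where it started. It gave no usable reading of the dropper, and I did not re-measure the cup, marker or swab packet.

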